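Release the long adapter from its quick-change head

ROBOT

A 7-joint arm with a two-finger parallel gripper is mounted at the origin on a cart in front of the work surface, level with it; the furniture and walls round the work are solid. World frame = base frame: x ahead of the robot, y to its left, z up, the work surface at z = 0. Lengths are in m, angles in rad, forces in N, time in s.
With the tool pointing down it reaches from about 0.4 to 0.85 m from the base axis. Payload 4.5 kg.
Tool frame: the origin (TCP) lies midway between the tips of the shut fingers; the grasp point (between the pads) lies 19 mm behind it; z points along the fingers, y is the line along which they close (so a half turn about z gives the same grasp; the last joint's range is limited). The gripper opens to 88 mm and grips with 3 to 60 N. Pads are 18 mm wide; open, the fingers measure 123 mm over their backs; the gripper's body (75 mm by 187 mm) begins 45 mm behind the grasp point.
Start: joints at [-1.249, 0.689, -0.195, 1.565, 0.157, 0.902, -0.215], TCP at [0.177, 0.599, 0.239] pointing down, gripper open.
Joint ranges: [-3.01, 3.01], [-0.46, 2.08], [-1.47, 1.51], [0.13, 2.56], [-1, 4.14], [0.04, 2.09], [-2.66, 2.66]. Speed limits (rad/s): [2.57, 2.57, 3.14, 3.14, 3.14, 3.14, 3.14].

INTERFACE

Orientations are given as a unit quaternion [x, y, z, w].
In Python, from plant import r gives the robot as it stands.
- The arm moves only by the tool carry_out, never from a script. Its argument "plan" is a list of rows, each an object with "rot": the turn, a rotation vector about the tool's x, y, z in rad, a list of three; "xyz": the shift along the tool's x, y, z in m, a list of three; "grip": the closure in counts, from 0 (fully open) to 255 (shut). In form: [{"rot": [wx, wy, wz], "xyz": [dx, dy, dz], "grip": grip}, ...]. A call has 1 to 8 rows; each row is the pose to reach, as a shift and turn from the pose commanded when the call began, along the tool's axes at that moment; what a row does not reach only later rows make up. A row lasts 1/12 s, in which the tool goes at most 41.7 mm and 7.16 degrees, less where a joint would pass 70% of its speed; a pose out of reach is approached as far as the arm can. A call with a gripper value outside its range is refused whole. The fingers move at their own pace and stop on an object; "squeeze" is the grip in N (left out, the last holds). Time passes only in rows, so rows that repeat a pose let the fingers close. It gives the time, the measured TCP pose, the force, the opening and the grip force at its end, in the units of the state.
- r.get_state(): the state, without advancing time (a new reading comes with each control period).
- r.snapshot(name): name is "scene" or "top"; returns the picture (480x640x3 uint8, red, green, blue); there is no depth.
- r.camera_params(name): a dict with "fx", "fy", "cx", "cy" (pixels), "distortion" ([k1, k2, p1, p2, k3] as OpenCV has them; the pictures are not rectified), "position" and "attitude" of the camera in the world. Camera axes: x right, y down, z forward; pixel columns grow to the right and rows downward; lengths in m; the calibration is good to about 2 mm. A picture is of the moment at which its call begins. camera_params takes no time and is no camera call.
- r.finish_job(): hands the job in; it is judged then, once.
The state is a dict: "clock": time; "q": joint angles; "qd": joint speeds; "joint_torque": joint torques, N m; "tool_pos": TCP position; "eef_rot": TCP orientation; "contact_force": force on the tool from outside, world axes, zero at the start; "moment": the same for the moment, N m; "opening": opening from 0.0 (shut) to 1.0 (fully open); "finger_force": force on a finger pad.
Only numpy, scipy, OpenCV 4.12 (cv2) and the standard library are available. Lean on these libraries where they do the work, as an engineer would, in place of code of your own. Each camera call takes 0.05 s, during which the arm holds its last target. There are 200 camera calls.

TASK

Two quick-change heads stand on the bench, each holding a steel tool adapter. On the head with the longer adapter, pull the sprung collar all the way back until it clicks and stays, draw the adapter up out of its open-topped socket, and lay it flat in the shallow steel tray without dropping it. Leave that head's collar pushed fully home again, and do not disturb the other head, its adapter or the things standing around.

Things in the scene. Friction and masses are not known exactly. Their poses are not given: they have to be found in the camera images.
- head_a: Head with the longer adapter, fixed; grey housing 50 mm wide, 99 mm high on a base plate 130 x 80 x 12 mm. Its 29 mm steel nose sticks out level, axis 75 mm above the bench. Origin: on the bench below that axis; z up, nose and adapter point along -x. Housing x +12 to +72 mm, plate -35 to +95, nose ends at -60. The two heads look alike, 0.2 m apart; either may be on the left.
- head_a_collar (a joint): Sliding collar on head_a's nose, in m: 0 = home (over the socket, adapter locked), 0.020 = fully back (towards the housing, socket open). An over-centre spring pushes it home with 8 N at first, less and less until 14 mm; past that it clicks over and stays back by itself (about 5 N). Let go earlier, or moved 8 mm or more forward again, it springs home, also with the socket empty.
- head_a_grip (a point): Centre of head_a's collar, on the socket axis; moves with the collar. Grey knurled sleeve, 40 mm diameter (43 over thin end rims, for looks only), 16 mm long, pinched across its diameter from above. At home it fills x -56 to -40 mm of head_a, 52 mm clear of the housing.
- head_a_mouth (a point): Front end of head_a's socket, on its axis. The socket is a channel in the nose, x -60 to -39 mm, open at the top; its walls end 8 mm above the axis. The collar at home closes it from above.
- long_adapter: Longer steel adapter, 76 mm, 0.16 kg. Origin: on its axis at the rear face of its hexagonal flange (26 mm across flats), which stands at the nose's end. Along its x: neck and 14 mm wide key head (13 mm above, 7 below the axis), 0 to +20 mm, in the socket; flange 0 to -6; octagonal body 22 mm across flats, -6 to -46, to grip; dark tip to -56. Heavier at the key head. Comes out straight up only.
- tray: Shallow open steel tray, fixed to the bench: 150 mm along its x, 190 mm along its y, 26 mm high, walls and floor 3 mm. Origin: centre of its underside.
- head_b: The other quick-change head, same shape and frame as head_a, holding the shorter adapter; to be left alone.
- head_b_collar (a joint): Collar of head_b, as head_a_collar; stays home (0).
- short_adapter: The shorter steel adapter in head_b: as the long one, but its 22 mm body is only 16 mm long (52 mm in all, 32 mm of it outside the socket). To be left alone.
- spray_bottle: Bystander: clear spray bottle, 82 x 60 x 183 mm, origin at the centre of its underside.
- tool_carton: Bystander: small white folding carton, 22 x 76 x 22 mm, lying, origin at the centre of its underside.
- mill_box: Bystander: clear box of one end mill, 20 x 86 x 20 mm, lying, origin at the centre of its underside.
- tape_roll: Bystander: roll of tape lying flat, 98 mm diameter, 25 mm high, origin at the centre of its underside.
There are look-alikes about, which are no part of the job. What is shaped like the head_a but blue or brown is not meant. Leave any pink look-alike of the long_adapter alone.

How it is judged:
On the way, in this order (a step that is already met when the one before it is completed fails the run):
1. the collar of the head with the longer adapter is pulled fully back, the adapter still seated (value of joint head_a_collar above 0.018 m and distance between long_adapter and head_a_mouth below 0.012 m), for 0.2 s.
2. the longer adapter is lifted clear of its socket (distance between long_adapter and head_a_mouth above 0.036 m), for 0.1 s.
3. the longer adapter lies in the tray, let go (x of long_adapter in the frame of tray between -0.075 and 0.075 m and y of long_adapter in the frame of tray between -0.095 and 0.095 m and z of long_adapter in the frame of tray below 0.024 m and angle between long_adapter's own x axis and vertical between 1.25 and 1.89 rad and linear speed of long_adapter below 0.03 m/s and contact force between the fingers and long_adapter below 0.1 N), for 0.2 s.
At the end, for the whole second after the job is handed in: The longer adapter rests flat (within 18 degrees) in the tray, flange inside the walls, axis under 24 mm above the tray's underside; its head's collar is home within 2 mm; the other collar is home, the shorter adapter moved under 8 mm, bystanders under 30 mm (x of long_adapter in the frame of tray between -0.075 and 0.075 m and y of long_adapter in the frame of tray between -0.095 and 0.095 m and z of long_adapter in the frame of tray below 0.024 m and angle between long_adapter's own x axis and vertical between 1.25 and 1.89 rad and linear speed of long_adapter below 0.03 m/s and value of joint each of head_a_collar, head_b_collar below 0.002 m and distance of short_adapter from where it was at the start of the episode below 0.008 m and distance of each of spray_bottle, tool_carton, mill_box, tape_roll from where it was at the start of the episode below 0.03 m); the robot touches nothing.
It fails at once if the longer adapter is dropped from more than about 4 cm (linear speed of long_adapter above 0.9 m/s and contact force between the fingers and long_adapter below 0.1 N and distance between long_adapter and head_a_mouth above 0.036 m).
It fails at once if the collar of the other head is pulled back (value of joint head_b_collar above 0.004 m).
It fails at once if the shorter adapter is disturbed (distance of short_adapter from where it was at the start of the episode above 0.01 m).
It fails at once if a bystander is knocked away by more than 3 cm (distance of any of spray_bottle, tool_carton, mill_box, tape_roll from where it was at the start of the episode above 0.03 m).
It also fails if it takes over 54 s, if anything falls off the work surface, if the arm or the gripper's body presses on something with over 40 N, if the wrist force passes 120 N, or if a joint passes its speed limit or range.

## Working session

There is one attempt and no reset: what is moved stays moved. The work goes in short steps, Python scripts to look and compute and a tool call to move; the robot and the scene stay as the last step left them, time stands still between calls to the robot, and variables do not carry over. Pictures are saved under pics/ and viewed, at most 10 in all, crops included, and the job is handed in when it is done.

Besides the shell and the picture viewer there is one more tool, called as name([rows], argument=value, ...), one row to a line, values as JSON. carry_out: Moves the arm, as the interface text tells. Its arguments: {"type":"object","properties":{"plan":{"type":"array"},"squeeze":{"type":"number"}},"required":["plan"]}

```bash
mkdir -p pics; ls
python3 - <<'E'
from plant import r
import cv2
for n in("scene","top"):
    im=r.snapshot(n); cv2.imwrite(f"pics/{n}0.png",im[:,:,::-1]); print(n,r.camera_params(n))
print(r.get_state())
E
```

```text
pics
scene {'fx': 599.8532250952217, 'fy': 599.8532250952217, 'cx': 324.17088137459984, 'cy': 248.68690173935988, 'distortion': array([-0.14340667,  0.        ,  0.        ,  0.        ,  0.        ]), 'position': array([ 1.75029698, -0.2452405 ,  0.88528225]), 'attitude': array([ 0.68212561,  0.56813726, -0.29290984, -0.35514579])}
top {'fx': 525.1073909376976, 'fy': 525.1073909376976, 'cx': 320.20901387630266, 'cy': 242.7936425626813, 'distortion': array([-0.05890797,  0.        ,  0.        ,  0.        ,  0.        ]), 'position': array([ 0.34103029, -0.02610963,  1.20948424]), 'attitude': array([ 0.70550982, -0.69805486,  0.08322246, -0.08971803])}
{'clock': 0.1, 'q': array([-1.24918016,  0.6898816 , -0.19453091,  1.56620058,  0.15729139,
        0.90250049, -0.21509359]), 'qd': array([ 1.67439737e-03, -2.95927425e-03, -1.01802150e-03, -3.06841465e-03,
        2.64969241e-04,  2.57477724e-05,  1.36021897e-03]), 'joint_torque': array([-4.20637560e-03, -5.28500926e+01, -1.27189022e+00, -1.53838331e+01,
       -5.25725016e-02,  1.97922534e-03,  3.54833458e-05]), 'tool_pos': array([0.17728971, 0.59875658, 0.23801257]), 'eef_rot': array([ 1.43371813e-01,  9.89668573e-01, -7.97464909e-04, -6.31155847e-05]), 'contact_force': array([0.7957798 , 0.95662064, 1.05489695]), 'moment': array([-0.00868172,  0.021509  , -0.01852574]), 'finger_force': 0.0, 'opening': 1.0021148099674735}
```

View pics/scene0.png

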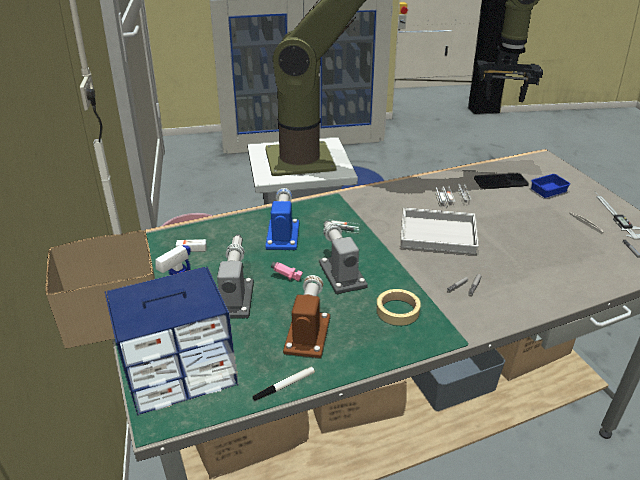

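View pics/top0.png

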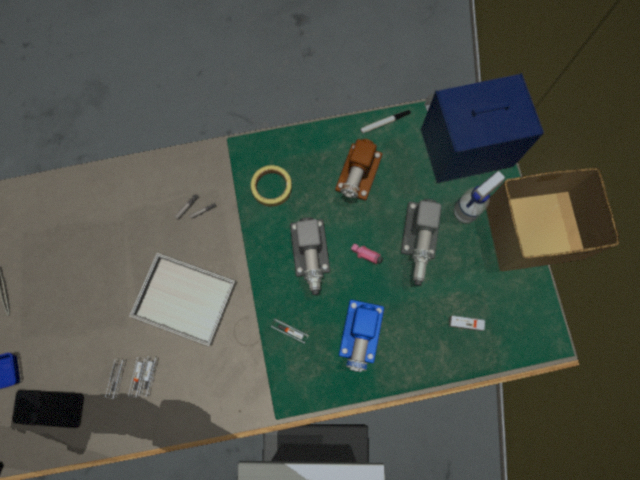

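The scene picture shows grey heads at about (343,260) and (232,275). In the top picture these are (312,255) and (422,245), with the tray at (183,300). Next I zoom in to compare the adapters.

Run:
```python
import cv2,numpy as np
t=cv2.imread("pics/top0.png"); s=cv2.imread("pics/scene0.png")
def c(im,x,y,w=100,h=75): return cv2.resize(im[y:y+h,x:x+w],(400,300),interpolation=cv2.INTER_CUBIC)
o=np.vstack([np.hstack([c(t,265,215),c(t,375,215)]),np.hstack([c(s,300,210),c(s,190,230)])])
cv2.imwrite("pics/zoom1.png",o)
```

```text
(no output)
```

View pics/zoom1.png

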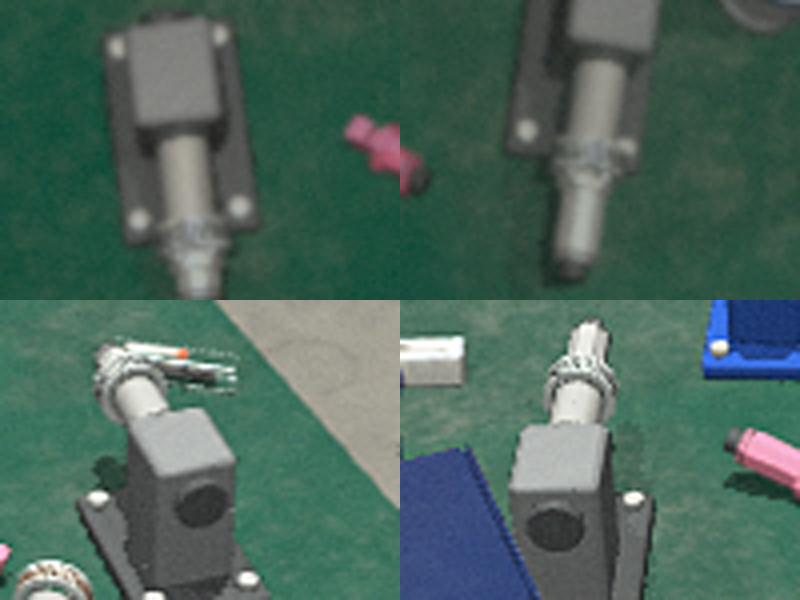

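The long adapter is on the right head in the top view (422,245): its body runs far past the collar and its dark tip is at about (418,283). The left head has the short one. Now I measure.

```bash
cat > h.py <<'E'
import cv2,numpy as np
from scipy.spatial.transform import Rotation as R
from plant import r
def cast(n,px,z):
    p=r.camera_params(n);K=np.array([[p['fx'],0,p['cx']],[0,p['fy'],p['cy']],[0,0,1]])
    u=cv2.undistortPoints(np.float64(px).reshape(-1,1,2),K,p['distortion']).reshape(-1,2)
    d=R.from_quat(p['attitude']).apply(np.c_[u,np.ones(len(u))]); c=p['position']
    return c+d*((z-c[2])/d[:,2])[:,None]
def proj(n,P):
    p=r.camera_params(n);K=np.array([[p['fx'],0,p['cx']],[0,p['fy'],p['cy']],[0,0,1]])
    Q=R.from_quat(p['attitude']).inv()
    return cv2.projectPoints(np.float64(P).reshape(-1,3),Q.as_rotvec(),Q.apply(-p['position']),K,p['distortion'])[0].reshape(-1,2)
E
python3 - <<'E'
from h import *
t=cv2.imread("pics/top0.png"); hsv=cv2.cvtColor(t,cv2.COLOR_BGR2HSV)
sub=hsv[195:295,390:450]
m=((sub[:,:,1]<75)).astype(np.uint8)*255
for row in range(50,95,2):
    x=np.where(m[row])[0]; print(row+195, (x.min()+390,x.max()+390,x.size) if x.size else None,end=' ')
print()
# tray bright floor+rim
T=((hsv[:,:,1]<40)&(hsv[:,:,2]>130)).astype(np.uint8)
T=T[230:370,110:260]; cs,_=cv2.findContours(T,0,2); c=max(cs,key=cv2.contourArea)+[110,230]
rc=cv2.minAreaRect(c.astype(np.float32)); print(rc); b=cast("top",cv2.boxPoints(rc),0.026); print(b.round(4),np.linalg.norm(b-np.roll(b,1,0),axis=1),b.mean(0))
z=cv2.resize(t[190:290,385:455],(560,800)[::1],interpolation=cv2.INTER_CUBIC)
z=z[:600]
z2=cv2.resize(t[190:290,385:455],(420,600),interpolation=cv2.INTER_CUBIC)
mm=cv2.resize(m,(360,600),interpolation=0); cv2.imwrite("pics/zoom2.png",np.hstack([z2,cv2.cvtColor(mm,cv2.COLOR_GRAY2BGR)]))
E
```

```text
245 (np.int64(397), np.int64(436), 38) 247 (np.int64(398), np.int64(436), 39) 249 (np.int64(398), np.int64(435), 38) 251 (np.int64(394), np.int64(435), 40) 253 (np.int64(392), np.int64(435), 39) 255 (np.int64(391), np.int64(447), 33) 257 (np.int64(411), np.int64(449), 28) 259 (np.int64(413), np.int64(449), 23) 261 (np.int64(406), np.int64(443), 20) 263 (np.int64(404), np.int64(428), 17) 265 (np.int64(405), np.int64(426), 14) 267 (np.int64(408), np.int64(426), 14) 269 (np.int64(413), np.int64(426), 14) 271 (np.int64(401), np.int64(425), 17) 273 (np.int64(411), np.int64(426), 16) 275 (np.int64(405), np.int64(425), 16) 277 (np.int64(413), np.int64(426), 14) 279 (np.int64(413), np.int64(428), 16) 281 (np.int64(414), np.int64(425), 12) 283 (np.int64(414), np.int64(421), 8) 285 (np.int64(419), np.int64(420), 2) 287 None 289 None 
((181.34719848632812, 298.10723876953125), (85.64087677001953, 71.29835510253906), 21.250505447387695)
[[0.4619 0.4201 0.026 ]
 [0.6176 0.3738 0.026 ]
 [0.5465 0.1825 0.026 ]
 [0.3957 0.2331 0.026 ]] [0.19839092 0.16237057 0.20406188 0.1589543 ] [0.5054221 0.3023753 0.026    ]
```

View pics/zoom2.png

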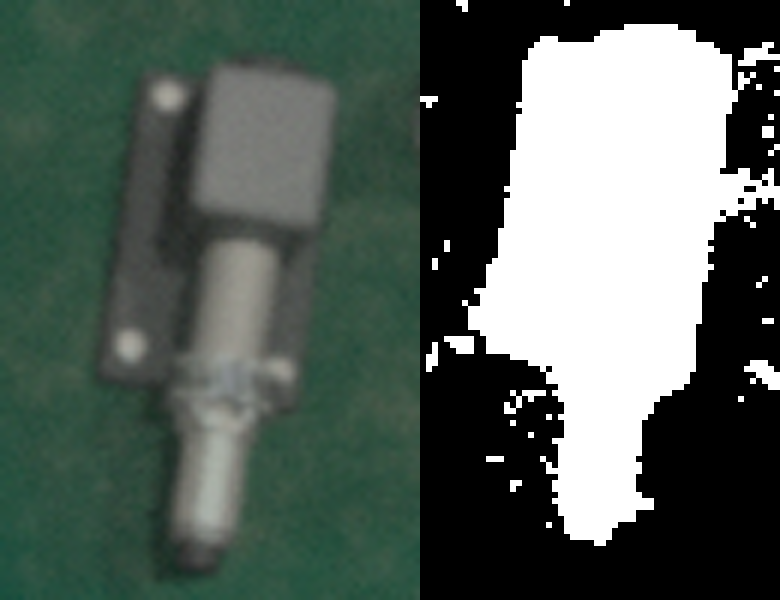

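Right head, zoomed 6x with the crop origin at (385,190): housing top corners are about (215,67), (335,85), (325,226) and (195,210). The nose axis is at about (240,250), the adapter axis at (211,450) to (203,530), and the tip end at (197,570). The near screws are at (130,345) and (281,372).

Run:
```python
from h import *
f=lambda L:[(385+a/6-.4,190+b/6-.4) for a,b in L]
H=cast("top",f([(215,67),(335,85),(325,226),(195,210)]),.099)
print("housing",H[:,:2].round(4),"c",H[:,:2].mean(0),np.linalg.norm(H-np.roll(H,1,0),axis=1))
N=cast("top",f([(240.5,250),(230,340),(211,450),(203,530),(197,570)]),.075); print("axis",N[:,:2].round(4))
S=cast("top",f([(168,95),(130,345),(281,372)]),.013); print("screw",S[:,:2].round(4))
P=cast("top",f([(140,75),(100,378),(295,408)]),.012); print("plate",P[:,:2].round(4),np.linalg.norm(np.diff(P,axis=0),axis=1))
ys=[np.degrees(np.arctan2(*(v[::-1]))) for v in [(N[0]-N[3])[:2],(H[0]-H[3])[:2],(H[1]-H[2])[:2],(P[0]-P[1])[:2],(S[0]-S[1])[:2],-(P[2]-P[1])[:2]@np.array([[0,1],[-1,0]])]]
print("yaws",ys)
s=r.get_state(); print(R.from_quat(s['eef_rot']).as_matrix().round(3))
```

```text
housing [[ 0.7175 -0.2363]
 [ 0.7109 -0.2807]
 [ 0.6566 -0.2745]
 [ 0.6622 -0.2269]] c [ 0.68678052 -0.25458629] [0.05608339 0.04486803 0.05472281 0.04791424]
axis [[ 0.6537 -0.2478]
 [ 0.6191 -0.2426]
 [ 0.5774 -0.2341]
 [ 0.5475 -0.2302]
 [ 0.5327 -0.2275]]
screw [[ 0.7347 -0.2333]
 [ 0.6319 -0.2152]
 [ 0.6216 -0.2739]]
plate [[ 0.7433 -0.2225]
 [ 0.6188 -0.2032]
 [ 0.6075 -0.279 ]] [0.12597152 0.07663985]
yaws [np.float64(-9.400543153091084), np.float64(-9.5908911743251), np.float64(-6.451964841111012), np.float64(-8.814855338939521), np.float64(-10.012502316578088), np.float64(171.53611815498124)]
[[-0.959  0.284 -0.   ]
 [ 0.284  0.959 -0.002]
 [-0.    -0.002 -1.   ]]
```

Run:
```python
from h import *
e=np.array([np.cos(np.radians(-9.2)),np.sin(np.radians(-9.2)),0]); O=np.array([.6465,-.2465,0])
for nm,z,px in [("bottle head",.17,(490,187)),("bottle body",.05,(465,208)),("bin corner",.1,(490,180)),("bin near",.1,(503,268)),("shortTip",.075,(316,291)),("blue",.099,(365,320))]:
    print(nm,cast("top",[px],z)[0].round(3))
for x,z in [(-116,.075),(-60,.095),(-48,.0965),(12,.099),(72,.099)]:
    p=O+e*x/1000+[0,0,z]; print(x,proj("scene",p).round(1),proj("top",p).round(1))
s=r.get_state();M=R.from_quat(s['eef_rot']).as_matrix(); g=O-.048*e
print("grip",g, "shift above(z.20)", M.T@(g+[0,0,.20]-s['tool_pos']))
s0=cv2.imread("pics/scene0.png"); t=cv2.imread("pics/top0.png")
a=cv2.resize(s0[220:320,130:265],(800,592),interpolation=cv2.INTER_CUBIC)
b=cv2.resize(t[160:285,400:530],(400,385),interpolation=cv2.INTER_CUBIC)
a=cv2.resize(a,(400,296)); o=np.zeros((400,800,3),np.uint8); o[:296,:400]=a;o[:385,400:]=b
cv2.imwrite("pics/zoom3.png",o)
```

```text
bottle head [ 0.726 -0.371  0.17 ]
bottle body [ 0.718 -0.349  0.05 ]
bin corner [ 0.768 -0.396  0.1  ]
bin near [ 0.566 -0.41   0.1  ]
shortTip [ 0.517 -0.006  0.075]
blue [ 0.452 -0.11   0.099]
-116 [[237.9 236.2]] [[417.6 284.9]]
-60 [[234.9 242.5]] [[422.5 258.3]]
-48 [[234.4 244.9]] [[423.3 252.8]]
12 [[231.6 259.4]] [[426.9 226.4]]
72 [[228.8 275.9]] [[430.2 200.8]]
grip [ 0.59911746 -0.2388257   0.        ] shift above(z.20) [-0.64217221 -0.68338     0.03917029]
```

View pics/zoom3.png

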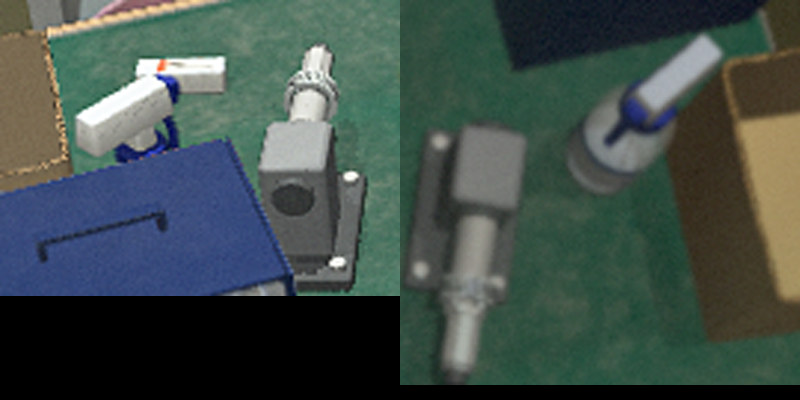

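The zoom confirms it: the collar in the scene view is at about (235,251) and the bottle's nearest edge is about 4.5 cm clear of the gripper's path. Now I move above the collar.

carry_out([
  {"rot": [0, 0, 0], "xyz": [-0.01, -0.01, 0], "grip": 0},
  {"rot": [0, 0, 0], "xyz": [-0.03, -0.032, 0], "grip": 0},
  {"rot": [0, 0, 0], "xyz": [-0.055, -0.058, 0], "grip": 0},
  {"rot": [0, 0, 0], "xyz": [-0.082, -0.087, 0], "grip": 0},
  {"rot": [0, 0, 0], "xyz": [-0.11, -0.116, 0], "grip": 0},
  {"rot": [0, 0, 0], "xyz": [-0.138, -0.146, 0], "grip": 0},
  {"rot": [0, 0, 0], "xyz": [-0.166, -0.176, 0], "grip": 0},
  {"rot": [0, 0, 0], "xyz": [-0.194, -0.206, 0], "grip": 0},
])

```text
clock: 0.77
tool_pos: [0.3053, 0.3447, 0.2386]
eef_rot: [0.143, 0.99, -0.0, -0.0]
contact_force: [1.1, 0.4, -0.5]
opening: 0.998
finger_force: 0.0
```

carry_out([
  {"rot": [0, 0, 0], "xyz": [-0.028, -0.03, 0], "grip": 0},
  {"rot": [0, 0, 0], "xyz": [-0.056, -0.06, 0], "grip": 0},
  {"rot": [0, 0, 0], "xyz": [-0.084, -0.09, 0], "grip": 0},
  {"rot": [0, 0, 0], "xyz": [-0.112, -0.12, 0], "grip": 0},
  {"rot": [0, 0, 0], "xyz": [-0.14, -0.15, 0], "grip": 0},
  {"rot": [0, 0, 0], "xyz": [-0.168, -0.18, 0], "grip": 0},
  {"rot": [0, 0, 0], "xyz": [-0.196, -0.21, 0], "grip": 0},
  {"rot": [0, 0, 0], "xyz": [-0.224, -0.24, 0], "grip": 0},
])

```text
clock: 1.43
tool_pos: [0.452, 0.0509, 0.2386]
eef_rot: [0.143, 0.99, -0.0, -0.0]
contact_force: [-0.1, 0.9, -0.1]
opening: 1.007
finger_force: 0.0
```

carry_out([
  {"rot": [0, 0, -0.01], "xyz": [-0.028, -0.03, 0], "grip": 0},
  {"rot": [0, 0, -0.03], "xyz": [-0.056, -0.06, 0], "grip": 0},
  {"rot": [0, 0, -0.05], "xyz": [-0.084, -0.09, 0], "grip": 0},
  {"rot": [0, 0, -0.07], "xyz": [-0.112, -0.12, 0], "grip": 0},
  {"rot": [0, 0, -0.09], "xyz": [-0.14, -0.15, 0.01], "grip": 0},
  {"rot": [0, 0, -0.11], "xyz": [-0.168, -0.18, 0.02], "grip": 0},
  {"rot": [0, 0, -0.127], "xyz": [-0.196, -0.21, 0.03], "grip": 0},
  {"rot": [0, 0, -0.127], "xyz": [-0.222, -0.236, 0.039], "grip": 0},
])

```text
clock: 2.1
tool_pos: [0.5974, -0.239, 0.1987]
eef_rot: [0.081, 0.997, -0.0, -0.001]
contact_force: [0.6, 0.2, 0.8]
opening: 1.0
finger_force: 0.0
```

```bash
cat >> h.py <<'E'
e=np.array([np.cos(np.radians(-9.2)),np.sin(np.radians(-9.2)),0]); O=np.array([.6475,-.2465,0])
def to(P):
    s=r.get_state();M=R.from_quat(s['eef_rot']).as_matrix()
    print("t",round(s['clock'],2),"pos",s['tool_pos'].round(4),"yaw",np.degrees(np.arctan2(-M[1,0],-M[0,0])).round(2),"tilt",M[:,2].round(3),"F",s['contact_force'].round(1),"open",round(s['opening'],3),"ff",round(s['finger_force'],1))
    print("shift",(M.T@(np.array(P)-s['tool_pos'])).round(4))
E
python3 -c "
from h import *
g=O-.048*e
to(g+[0,0,.056])"
```

```text
t 2.1 pos [ 0.5974 -0.239   0.1987] yaw -9.25 tilt [-0.001 -0.    -1.   ] F [0.6 0.2 0.8] open 1.0 ff 0.0
shift [-0.0028  0.0007  0.1427]
```

carry_out([
  {"rot": [0, 0, 0], "xyz": [-0.001, 0, 0.015], "grip": 0},
  {"rot": [0, 0, 0], "xyz": [-0.002, 0.0005, 0.045], "grip": 0},
  {"rot": [0, 0, 0], "xyz": [-0.0025, 0.0005, 0.075], "grip": 0},
  {"rot": [0, 0, 0], "xyz": [-0.0025, 0.0005, 0.105], "grip": 0},
  {"rot": [0, 0, 0], "xyz": [-0.0025, 0.0005, 0.13], "grip": 0},
  {"rot": [0, 0, 0], "xyz": [-0.0025, 0.0005, 0.142], "grip": 0},
  {"rot": [0, 0, 0], "xyz": [-0.0025, 0.0005, 0.1425], "grip": 0},
  {"rot": [0, 0, 0], "xyz": [-0.0025, 0.0005, 0.1425], "grip": 0},
])

```text
clock: 2.77
tool_pos: [0.6001, -0.2361, 0.0571]
eef_rot: [0.08, 0.997, 0.0, -0.0]
contact_force: [0.4, -0.3, 0.4]
opening: 1.002
finger_force: 0.0
```

Run:
```python
from h import *
to(O-.048*e+[0,0,.056])
t=r.snapshot("top")[:,:,::-1]; s0=r.snapshot("scene")[:,:,::-1]
a=cv2.resize(s0[200:300,180:290],(400,364),interpolation=cv2.INTER_CUBIC)
b=cv2.resize(t[190:300,375:475],(400,440),interpolation=cv2.INTER_CUBIC)
o=np.zeros((440,800,3),np.uint8); o[:364,:400]=a;o[:,400:]=b
cv2.imwrite("pics/grip1.png",o)
```

```text
t 2.77 pos [ 0.6001 -0.2361  0.0571] yaw -9.21 tilt [-0.  0. -1.] F [ 0.4 -0.3  0.4] open 1.002 ff 0.0
shift [-0.0005 -0.0027  0.0011]
```

View pics/grip1.png

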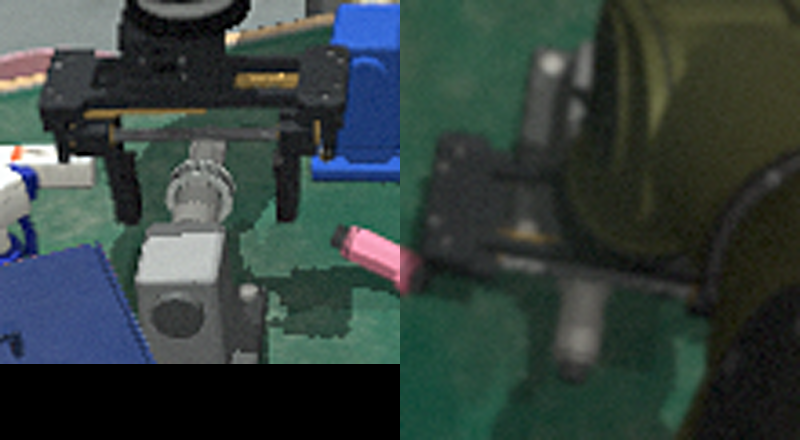

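The fingers straddle the collar (scene crop: fingers at x≈128 and 290, collar at 203), a couple of mm off-centre. I correct that and close.

carry_out([
  {"rot": [0, 0, 0], "xyz": [-0.0005, -0.0027, 0.001], "grip": 0},
  {"rot": [0, 0, 0], "xyz": [-0.0005, -0.0027, 0.001], "grip": 110},
  {"rot": [0, 0, 0], "xyz": [-0.0005, -0.0027, 0.001], "grip": 200},
  {"rot": [0, 0, 0], "xyz": [-0.0005, -0.0027, 0.001], "grip": 200},
  {"rot": [0, 0, 0], "xyz": [-0.0005, -0.0027, 0.001], "grip": 200},
  {"rot": [0, 0, 0], "xyz": [-0.0005, -0.0027, 0.001], "grip": 200},
  {"rot": [0, 0, 0], "xyz": [-0.0005, -0.0027, 0.001], "grip": 200},
  {"rot": [0, 0, 0], "xyz": [-0.0005, -0.0027, 0.001], "grip": 200},
], squeeze=40)

```text
clock: 3.53
tool_pos: [0.6001, -0.2388, 0.0561]
eef_rot: [0.08, 0.997, 0.0, -0.0]
contact_force: [0.1, -0.1, 0.0]
opening: 0.498
finger_force: 0.9
```

carry_out([
  {"rot": [0, 0, 0], "xyz": [0, 0, 0], "grip": 200},
  {"rot": [0, 0, 0], "xyz": [0, 0, 0], "grip": 200},
  {"rot": [0, 0, 0], "xyz": [0, 0, 0], "grip": 200},
  {"rot": [0, 0, 0], "xyz": [0, 0, 0], "grip": 200},
])

```text
clock: 3.87
tool_pos: [0.5998, -0.2406, 0.0561]
eef_rot: [0.081, 0.997, -0.001, -0.0]
contact_force: [-0.3, -5.1, -1.4]
opening: 0.447
finger_force: 40.0
```

carry_out([
  {"rot": [0, 0, 0], "xyz": [-0.003, -0.0015, 0], "grip": 200},
  {"rot": [0, 0, 0], "xyz": [-0.006, -0.0015, 0], "grip": 200},
  {"rot": [0, 0, 0], "xyz": [-0.01, -0.0015, 0], "grip": 200},
  {"rot": [0, 0, 0], "xyz": [-0.014, -0.0015, 0], "grip": 200},
  {"rot": [0, 0, 0], "xyz": [-0.017, -0.0015, 0], "grip": 200},
  {"rot": [0, 0, 0], "xyz": [-0.02, -0.0015, 0], "grip": 200},
  {"rot": [0, 0, 0], "xyz": [-0.0215, -0.0015, 0], "grip": 200},
  {"rot": [0, 0, 0], "xyz": [-0.0215, -0.0015, 0], "grip": 200},
])

```text
clock: 4.53
tool_pos: [0.6197, -0.244, 0.0562]
eef_rot: [0.08, 0.997, -0.0, -0.002]
contact_force: [-5.4, -2.8, 4.3]
opening: 0.447
finger_force: 40.0
```

```bash
python3 -c "
from h import *
to(O-.028*e+[0,0,.056])"
```

```text
t 4.53 pos [ 0.6197 -0.244   0.0562] yaw -9.23 tilt [-0.004  0.    -1.   ] F [-5.4 -2.8  4.3] open 0.447 ff 40.0
shift [0.0001 0.002  0.0002]
```

The collar has come back 20 mm against its end stop. I hold briefly, release, and slide forward to the adapter body.

carry_out([
  {"rot": [0, 0, 0], "xyz": [0, 0, 0], "grip": 200},
  {"rot": [0, 0, 0], "xyz": [0, 0, 0], "grip": 200},
  {"rot": [0, 0, 0], "xyz": [0.001, 0, 0], "grip": 200},
  {"rot": [0, 0, 0], "xyz": [0.001, 0, 0], "grip": 80},
  {"rot": [0, 0, 0], "xyz": [0.001, 0, 0], "grip": 80},
  {"rot": [0, 0, 0], "xyz": [0.001, 0, 0], "grip": 80},
  {"rot": [0, 0, 0], "xyz": [0.001, 0, 0], "grip": 80},
  {"rot": [0, 0, 0], "xyz": [0.001, 0, 0], "grip": 80},
])

```text
clock: 5.2
tool_pos: [0.6206, -0.2428, 0.0561]
eef_rot: [0.08, 0.997, 0.001, 0.0]
contact_force: [0.7, -0.0, 0.1]
opening: 0.686
finger_force: 0.0
```

```bash
sed -i 's/O=np.array(.*/O=np.array([.6472,-.2482,0])/' h.py
python3 - <<'E'
from h import *
to(O-.079*e+[0,0,.063])
E
```

```text
t 5.2 pos [ 0.6206 -0.2428  0.0561] yaw -9.17 tilt [ 0.001  0.001 -1.   ] F [ 0.7 -0.   0.1] open 0.686 ff 0.0
shift [ 0.0519 -0.001  -0.0069]
```

carry_out([
  {"rot": [0, 0, 0], "xyz": [0.004, -0.001, -0.003], "grip": 80},
  {"rot": [0, 0, 0], "xyz": [0.014, -0.001, -0.007], "grip": 80},
  {"rot": [0, 0, 0], "xyz": [0.026, -0.001, -0.007], "grip": 80},
  {"rot": [0, 0, 0], "xyz": [0.038, -0.001, -0.007], "grip": 80},
  {"rot": [0, 0, 0], "xyz": [0.048, -0.001, -0.007], "grip": 80},
  {"rot": [0, 0, 0], "xyz": [0.052, -0.001, -0.007], "grip": 80},
  {"rot": [0, 0, 0], "xyz": [0.052, -0.001, -0.007], "grip": 80},
])

```text
clock: 5.78
tool_pos: [0.5676, -0.2364, 0.0634]
eef_rot: [0.08, 0.997, 0.0, -0.001]
contact_force: [-0.1, -0.5, -0.0]
opening: 0.686
finger_force: 0.0
```

Run:
```python
from h import *
to(O-.079*e+[0,0,.063])
s0=r.snapshot("scene")[:,:,::-1]
cv2.imwrite("pics/back1.png",cv2.resize(s0[200:300,180:290],(660,600),interpolation=cv2.INTER_CUBIC))
```

```text
t 5.78 pos [ 0.5676 -0.2364  0.0634] yaw -9.22 tilt [-0.001  0.    -1.   ] F [-0.1 -0.5 -0. ] open 0.686 ff 0.0
shift [-0.0015  0.0011  0.0004]
```

View pics/back1.png

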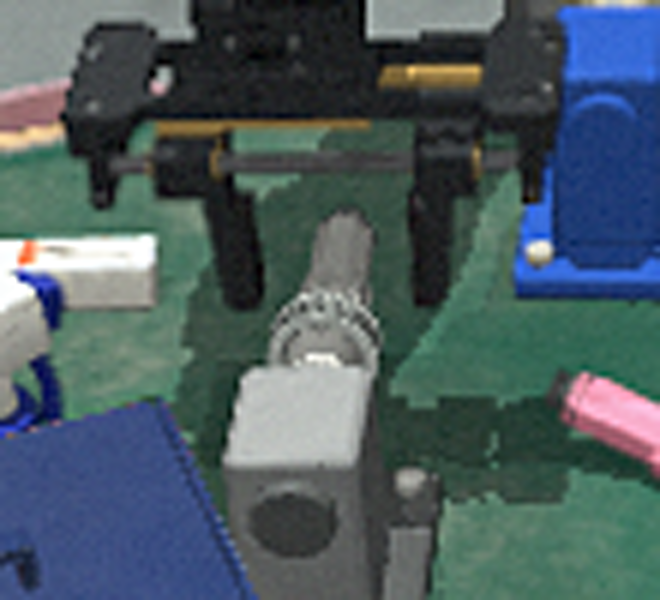

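The collar sits back against the housing (crop 325,330) with the adapter still seated. The fingers are either side of the adapter body. I close on it.

carry_out([
  {"rot": [0, 0, 0], "xyz": [-0.001, 0.0008, 0], "grip": 150},
  {"rot": [0, 0, 0], "xyz": [-0.001, 0.0008, 0], "grip": 240},
  {"rot": [0, 0, 0], "xyz": [-0.001, 0.0008, 0], "grip": 240},
  {"rot": [0, 0, 0], "xyz": [-0.001, 0.0008, 0], "grip": 240},
  {"rot": [0, 0, 0], "xyz": [-0.001, 0.0008, 0], "grip": 240},
  {"rot": [0, 0, 0], "xyz": [-0.001, 0.0008, 0], "grip": 240},
  {"rot": [0, 0, 0], "xyz": [-0.001, 0.0008, 0], "grip": 240},
  {"rot": [0, 0, 0], "xyz": [-0.001, 0.0008, 0], "grip": 240},
], squeeze=45)

```text
clock: 6.5
tool_pos: [0.5698, -0.2357, 0.0631]
eef_rot: [0.08, 0.997, 0.0, 0.0]
contact_force: [0.5, -0.0, -1.0]
opening: 0.242
finger_force: 45.0
```

```bash
python3 -c "
from h import *
to(O-.079*e+[0,0,.063])"
```

```text
t 6.5 pos [ 0.5698 -0.2357  0.0631] yaw -9.21 tilt [ 0.  0. -1.] F [ 0.5 -0.  -1. ] open 0.242 ff 45.0
shift [0.0006 0.0001 0.0001]
```

carry_out([
  {"rot": [0, 0, 0], "xyz": [0, 0, -0.003], "grip": 240},
  {"rot": [0, 0, 0], "xyz": [0, 0, -0.007], "grip": 240},
  {"rot": [0, 0, 0], "xyz": [0, 0, -0.012], "grip": 240},
  {"rot": [0, 0, 0], "xyz": [0, 0, -0.018], "grip": 240},
  {"rot": [0, 0, 0], "xyz": [0, 0, -0.025], "grip": 240},
  {"rot": [0, 0, 0], "xyz": [0, 0, -0.034], "grip": 240},
  {"rot": [0, 0, 0], "xyz": [0, 0, -0.044], "grip": 240},
  {"rot": [0, 0, 0], "xyz": [0, 0, -0.054], "grip": 240},
])

```text
clock: 7.17
tool_pos: [0.5698, -0.2358, 0.1184]
eef_rot: [0.08, 0.997, -0.0, 0.0]
contact_force: [0.9, 0.1, -1.5]
opening: 0.245
finger_force: 45.0
```

carry_out([
  {"rot": [0, 0, 0], "xyz": [0, 0, -0.015], "grip": 240},
  {"rot": [0, 0, 0], "xyz": [0, 0, -0.035], "grip": 240},
  {"rot": [0, 0, 0], "xyz": [0.002, 0.008, -0.053], "grip": 240},
  {"rot": [0, 0, 0], "xyz": [0.008, 0.026, -0.065], "grip": 240},
  {"rot": [0, 0, 0], "xyz": [0.016, 0.052, -0.07], "grip": 240},
  {"rot": [0, 0, 0], "xyz": [0.025, 0.082, -0.07], "grip": 240},
  {"rot": [0, 0, 0], "xyz": [0.034, 0.114, -0.07], "grip": 240},
  {"rot": [0, 0, 0], "xyz": [0.043, 0.146, -0.07], "grip": 240},
])

```text
clock: 7.83
tool_pos: [0.5505, -0.0837, 0.1884]
eef_rot: [0.081, 0.997, 0.0, 0.001]
contact_force: [0.3, -0.5, -1.0]
opening: 0.243
finger_force: 45.0
```

carry_out([
  {"rot": [0, 0, 0], "xyz": [0.009, 0.032, 0], "grip": 240},
  {"rot": [0, 0, 0], "xyz": [0.019, 0.064, 0], "grip": 240},
  {"rot": [0, 0, 0], "xyz": [0.028, 0.096, 0], "grip": 240},
  {"rot": [0, 0, 0], "xyz": [0.037, 0.128, 0], "grip": 240},
  {"rot": [0, 0, 0], "xyz": [0.047, 0.16, 0], "grip": 240},
  {"rot": [0, 0, 0], "xyz": [0.056, 0.192, 0], "grip": 240},
  {"rot": [0, 0, 0], "xyz": [0.066, 0.224, 0], "grip": 240},
  {"rot": [0, 0, 0], "xyz": [0.075, 0.254, 0], "grip": 240},
])

```text
clock: 8.5
tool_pos: [0.5169, 0.1803, 0.1883]
eef_rot: [0.08, 0.997, 0.001, 0.0]
contact_force: [1.1, 0.2, -2.1]
opening: 0.246
finger_force: 45.0
```

carry_out([
  {"rot": [0, 0, 0.01], "xyz": [0.008, 0.028, 0], "grip": 240},
  {"rot": [0, 0, 0.03], "xyz": [0.016, 0.054, 0], "grip": 240},
  {"rot": [0, 0, 0.055], "xyz": [0.023, 0.078, 0], "grip": 240},
  {"rot": [0, 0, 0.08], "xyz": [0.029, 0.098, 0], "grip": 240},
  {"rot": [0, 0, 0.105], "xyz": [0.033, 0.112, 0], "grip": 240},
  {"rot": [0, 0, 0.125], "xyz": [0.034, 0.118, 0], "grip": 240},
  {"rot": [0, 0, 0.14], "xyz": [0.034, 0.12, 0], "grip": 240},
  {"rot": [0, 0, 0.14], "xyz": [0.034, 0.12, 0], "grip": 240},
])

```text
clock: 9.17
tool_pos: [0.5032, 0.3015, 0.1876]
eef_rot: [0.15, 0.989, -0.0, 0.0]
contact_force: [1.2, 0.4, -2.2]
opening: 0.241
finger_force: 45.0
```

Run:
```python
from h import *
to([.503,.302,.010])
s0=r.snapshot("scene")[:,:,::-1]
t=r.snapshot("top")[:,:,::-1]
a=cv2.resize(s0[130:280,370:510],(400,428),interpolation=cv2.INTER_CUBIC)
b=cv2.resize(t[210:370,110:260],(400,428),interpolation=cv2.INTER_CUBIC)
cv2.imwrite("pics/tray1.png",np.hstack([a,b]))
```

```text
t 9.17 pos [0.5032 0.3015 0.1876] yaw -17.27 tilt [ 0. -0. -1.] F [ 1.2  0.4 -2.2] open 0.241 ff 45.0
shift [0.0004 0.0004 0.1776]
```

View pics/tray1.png

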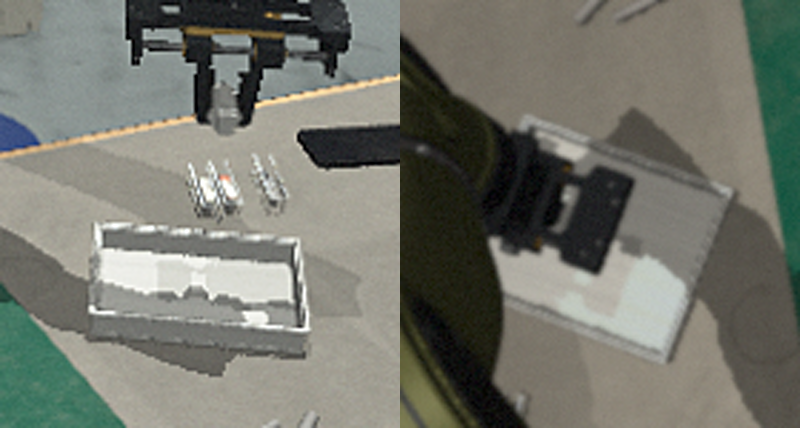

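The adapter is held level above the tray and the gripper is centred over it. I lower.

carry_out([
  {"rot": [0, 0, 0], "xyz": [0, 0, 0.015], "grip": 240},
  {"rot": [0, 0, 0], "xyz": [0, 0, 0.045], "grip": 240},
  {"rot": [0, 0, 0], "xyz": [0, 0, 0.08], "grip": 240},
  {"rot": [0, 0, 0], "xyz": [0, 0, 0.115], "grip": 240},
  {"rot": [0, 0, 0], "xyz": [0, 0, 0.142], "grip": 240},
  {"rot": [0, 0, 0], "xyz": [0, 0, 0.16], "grip": 240},
  {"rot": [0, 0, 0], "xyz": [0, 0, 0.17], "grip": 240},
  {"rot": [0, 0, 0], "xyz": [0, 0, 0.174], "grip": 240},
])

```text
clock: 9.93
tool_pos: [0.5027, 0.3003, 0.0118]
eef_rot: [0.15, 0.989, -0.001, -0.001]
contact_force: [0.1, 0.1, -0.5]
opening: 0.243
finger_force: 45.0
```

carry_out([
  {"rot": [0, 0, 0], "xyz": [0, 0, 0.001], "grip": 240},
  {"rot": [0, 0, 0], "xyz": [0, 0, 0.002], "grip": 240},
  {"rot": [0, 0, 0], "xyz": [0, 0, 0.003], "grip": 240},
  {"rot": [0, 0, 0], "xyz": [0, 0, 0.004], "grip": 240},
  {"rot": [0, 0, 0], "xyz": [0, 0, 0.005], "grip": 240},
])

```text
clock: 10.35
tool_pos: [0.5035, 0.3022, 0.0091]
eef_rot: [0.15, 0.989, 0.001, 0.001]
contact_force: [-0.6, 0.8, -1.8]
opening: 0.242
finger_force: 45.0
```

carry_out([
  {"rot": [0, 0, 0], "xyz": [0, 0, 0.001], "grip": 240},
  {"rot": [0, 0, 0], "xyz": [0, 0, 0.002], "grip": 240},
  {"rot": [0, 0, 0], "xyz": [0, 0, 0.003], "grip": 240},
  {"rot": [0, 0, 0], "xyz": [0, 0, 0.003], "grip": 240},
])

```text
clock: 10.68
tool_pos: [0.5028, 0.3019, 0.005]
eef_rot: [0.15, 0.989, -0.0, -0.0]
contact_force: [-0.3, 0.1, -0.9]
opening: 0.242
finger_force: 45.0
```

carry_out([
  {"rot": [0, 0, 0], "xyz": [0, 0, 0], "grip": 200},
  {"rot": [0, 0, 0], "xyz": [0, 0, 0], "grip": 150},
  {"rot": [0, 0, 0], "xyz": [0, 0, 0], "grip": 120},
  {"rot": [0, 0, 0], "xyz": [0, 0, 0], "grip": 120},
  {"rot": [0, 0, 0], "xyz": [0, 0, 0], "grip": 120},
  {"rot": [0, 0, 0], "xyz": [0, 0, -0.005], "grip": 120},
  {"rot": [0, 0, 0], "xyz": [0, 0, -0.02], "grip": 120},
  {"rot": [0, 0, 0], "xyz": [0, 0, -0.045], "grip": 120},
])

```text
clock: 11.35
tool_pos: [0.5015, 0.301, 0.0492]
eef_rot: [0.15, 0.989, -0.001, -0.002]
contact_force: [-0.2, -0.6, 0.3]
opening: 0.532
finger_force: 0.0
```

carry_out([
  {"rot": [0, 0, 0], "xyz": [0, 0, -0.03], "grip": 80},
  {"rot": [0, 0, 0], "xyz": [0, 0, -0.06], "grip": 60},
  {"rot": [0, 0, 0], "xyz": [0, 0, -0.09], "grip": 60},
  {"rot": [0, 0, 0], "xyz": [0, 0, -0.12], "grip": 60},
  {"rot": [0, 0, 0], "xyz": [0, 0, -0.14], "grip": 60},
  {"rot": [0, 0, 0], "xyz": [0, 0, -0.15], "grip": 60},
])

```text
clock: 11.85
tool_pos: [0.5041, 0.3027, 0.2037]
eef_rot: [0.15, 0.989, 0.002, 0.002]
contact_force: [-0.4, 0.3, 0.3]
opening: 0.767
finger_force: 0.0
```

Run:
```python
from h import *
to(O-.028*e+[0,0,.20])
s0=r.snapshot("scene")[:,:,::-1]
cv2.imwrite("pics/tray2.png",cv2.resize(s0[130:280,370:510],(560,600),interpolation=cv2.INTER_CUBIC))
```

```text
t 11.85 pos [0.5041 0.3027 0.2037] yaw -17.25 tilt [ 0.004  0.003 -1.   ] F [-0.4  0.3  0.3] open 0.767 ff 0.0
shift [-0.2723 -0.4876  0.0026]
```

View pics/tray2.png

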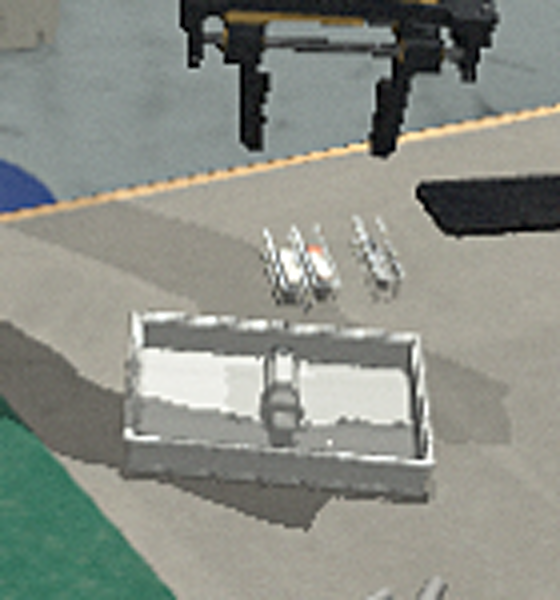

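The adapter lies flat in the tray (crop 282,395). I go back to the collar.

carry_out([
  {"rot": [0, 0, 0], "xyz": [-0.007, -0.013, 0], "grip": 60},
  {"rot": [0, 0, 0], "xyz": [-0.022, -0.039, 0], "grip": 60},
  {"rot": [0, 0, 0], "xyz": [-0.04, -0.071, 0], "grip": 60},
  {"rot": [0, 0, 0], "xyz": [-0.058, -0.104, 0], "grip": 60},
  {"rot": [0, 0, 0], "xyz": [-0.076, -0.136, 0], "grip": 60},
  {"rot": [0, 0, 0], "xyz": [-0.094, -0.169, 0], "grip": 60},
  {"rot": [0, 0, 0], "xyz": [-0.112, -0.201, 0], "grip": 60},
  {"rot": [0, 0, 0], "xyz": [-0.13, -0.233, 0], "grip": 60},
])

```text
clock: 12.57
tool_pos: [0.5572, 0.0388, 0.1989]
eef_rot: [0.15, 0.989, -0.0, -0.001]
contact_force: [0.5, -0.1, -0.3]
opening: 0.761
finger_force: 0.0
```

carry_out([
  {"rot": [0, 0, -0.02], "xyz": [-0.018, -0.033, 0], "grip": 60},
  {"rot": [0, 0, -0.04], "xyz": [-0.036, -0.066, 0], "grip": 60},
  {"rot": [0, 0, -0.06], "xyz": [-0.055, -0.099, 0], "grip": 60},
  {"rot": [0, 0, -0.08], "xyz": [-0.073, -0.132, 0], "grip": 60},
  {"rot": [0, 0, -0.1], "xyz": [-0.092, -0.165, 0], "grip": 60},
  {"rot": [0, 0, -0.12], "xyz": [-0.112, -0.2, 0], "grip": 60},
  {"rot": [0, 0, -0.14], "xyz": [-0.13, -0.232, 0], "grip": 60},
  {"rot": [0, 0, -0.14], "xyz": [-0.142, -0.254, 0], "grip": 60},
])

```text
clock: 13.23
tool_pos: [0.6173, -0.2489, 0.1983]
eef_rot: [0.082, 0.997, -0.001, -0.001]
contact_force: [-0.8, 0.1, 0.3]
opening: 0.763
finger_force: 0.0
```

carry_out([
  {"rot": [0, 0, 0], "xyz": [0, 0, 0], "grip": 60},
  {"rot": [0, 0, 0], "xyz": [0, 0, 0], "grip": 60},
])

```text
clock: 13.4
tool_pos: [0.6172, -0.2456, 0.1982]
eef_rot: [0.082, 0.997, 0.0, -0.001]
contact_force: [1.0, 1.1, 0.2]
opening: 0.769
finger_force: 0.0
```

Run:
```python
from h import *
to(O-.028*e+[0,0,.056])
```

```text
t 13.4 pos [ 0.6172 -0.2456  0.1982] yaw -9.42 tilt [-0.003  0.001 -1.   ] F [1.  1.1 0.2] open 0.769 ff 0.0
shift [-0.0024  0.0022  0.1422]
```

carry_out([
  {"rot": [0, 0, 0], "xyz": [-0.001, 0.001, 0.015], "grip": 40},
  {"rot": [0, 0, 0], "xyz": [-0.0025, 0.0015, 0.045], "grip": 40},
  {"rot": [0, 0, 0], "xyz": [-0.0025, 0.0015, 0.075], "grip": 40},
  {"rot": [0, 0, 0], "xyz": [-0.0025, 0.0015, 0.105], "grip": 40},
  {"rot": [0, 0, 0], "xyz": [-0.0025, 0.0015, 0.13], "grip": 40},
  {"rot": [0, 0, 0], "xyz": [-0.0025, 0.0015, 0.142], "grip": 40},
  {"rot": [0, 0, 0], "xyz": [-0.0025, 0.0015, 0.142], "grip": 40},
  {"rot": [0, 0, 0], "xyz": [-0.0025, 0.0015, 0.142], "grip": 40},
])

```text
clock: 14.07
tool_pos: [0.6213, -0.2411, 0.0582]
eef_rot: [0.079, 0.997, 0.001, -0.0]
contact_force: [0.6, -0.1, 0.3]
opening: 0.844
finger_force: 0.0
```

carry_out([
  {"rot": [0, 0, 0], "xyz": [0, 0, 0], "grip": 120},
  {"rot": [0, 0, 0], "xyz": [0, 0, 0], "grip": 200},
  {"rot": [0, 0, 0], "xyz": [0, 0, 0], "grip": 200},
  {"rot": [0, 0, 0], "xyz": [0, 0, 0], "grip": 200},
  {"rot": [0, 0, 0], "xyz": [0, 0, 0], "grip": 200},
  {"rot": [0, 0, 0], "xyz": [0, 0, 0], "grip": 200},
  {"rot": [0, 0, 0], "xyz": [0, 0, 0], "grip": 200},
  {"rot": [0, 0, 0], "xyz": [0, 0, 0], "grip": 200},
], squeeze=35)

```text
clock: 14.73
tool_pos: [0.6213, -0.2443, 0.0589]
eef_rot: [0.081, 0.997, -0.001, 0.0]
contact_force: [-0.7, -3.6, 5.3]
opening: 0.447
finger_force: 35.0
```

carry_out([
  {"rot": [0, 0, 0], "xyz": [0.003, -0.001, 0], "grip": 200},
  {"rot": [0, 0, 0], "xyz": [0.007, -0.001, 0], "grip": 200},
  {"rot": [0, 0, 0], "xyz": [0.011, -0.001, 0], "grip": 200},
  {"rot": [0, 0, 0], "xyz": [0.015, -0.001, 0], "grip": 200},
  {"rot": [0, 0, 0], "xyz": [0.018, -0.001, 0], "grip": 200},
  {"rot": [0, 0, 0], "xyz": [0.02, -0.001, 0], "grip": 200},
  {"rot": [0, 0, 0], "xyz": [0.021, -0.001, 0], "grip": 200},
  {"rot": [0, 0, 0], "xyz": [0.021, -0.001, 0], "grip": 200},
])

```text
clock: 15.4
tool_pos: [0.6014, -0.2409, 0.0588]
eef_rot: [0.08, 0.997, -0.0, 0.001]
contact_force: [2.2, -3.4, 5.3]
opening: 0.446
finger_force: 35.0
```

carry_out([
  {"rot": [0, 0, 0], "xyz": [0, 0, 0], "grip": 150},
  {"rot": [0, 0, 0], "xyz": [0, 0, 0], "grip": 60},
  {"rot": [0, 0, 0], "xyz": [0, 0, 0], "grip": 60},
  {"rot": [0, 0, 0], "xyz": [0, 0, 0], "grip": 60},
  {"rot": [0, 0, 0], "xyz": [0, 0, 0], "grip": 60},
  {"rot": [0, 0, 0], "xyz": [0, 0, -0.01], "grip": 60},
  {"rot": [0, 0, 0], "xyz": [0, 0, -0.035], "grip": 60},
  {"rot": [0, 0, 0], "xyz": [0, 0, -0.065], "grip": 60},
])

```text
clock: 16.07
tool_pos: [0.5985, -0.2394, 0.1224]
eef_rot: [0.08, 0.997, 0.001, -0.002]
contact_force: [0.3, -0.7, -0.1]
opening: 0.763
finger_force: 0.0
```

carry_out([
  {"rot": [0, 0, 0], "xyz": [0, 0, -0.03], "grip": 60},
  {"rot": [0, 0, 0], "xyz": [0, 0, -0.06], "grip": 60},
  {"rot": [0, 0, 0], "xyz": [0, 0, -0.09], "grip": 60},
  {"rot": [0, 0, 0], "xyz": [0, 0, -0.11], "grip": 60},
  {"rot": [0, 0, 0], "xyz": [0, 0, -0.12], "grip": 60},
  {"rot": [0, 0, 0], "xyz": [0, 0, -0.12], "grip": 60},
])

```text
clock: 16.57
tool_pos: [0.6014, -0.2405, 0.246]
eef_rot: [0.08, 0.997, -0.0, 0.002]
contact_force: [0.7, -0.1, -0.0]
opening: 0.766
finger_force: 0.0
```

Run:
```python
from h import *
to(O-.048*e+[0,0,.2])
s0=r.snapshot("scene")[:,:,::-1]
a=cv2.resize(s0[210:300,180:290],(440,360),interpolation=cv2.INTER_CUBIC)
b=cv2.resize(s0[190:280,390:490],(360,324),interpolation=cv2.INTER_CUBIC)
o=np.zeros((360,800,3),np.uint8);o[:,:440]=a;o[:324,440:]=b
cv2.imwrite("pics/end1.png",o)
```

```text
t 16.57 pos [ 0.6014 -0.2405  0.246 ] yaw -9.21 tilt [ 0.004 -0.001 -1.   ] F [ 0.7 -0.1 -0. ] open 0.766 ff 0.0
shift [ 0.0018 -0.0003  0.046 ]
```

View pics/end1.png

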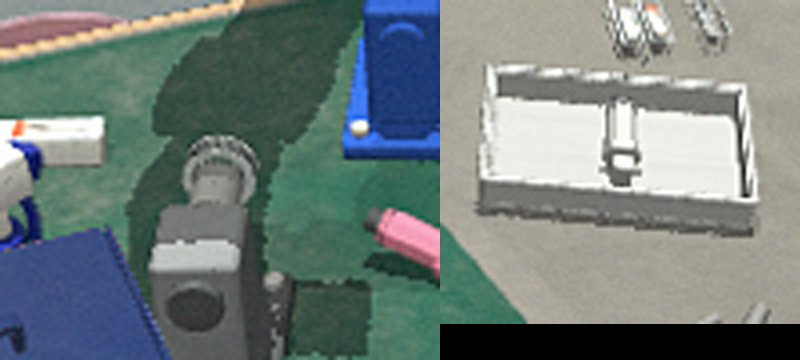

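The collar is home at the nose end (crop 222,165) and the socket is empty. The adapter is flat in the tray (crop 622,140) and the robot is clear. I hand in.

```bash
python3 -c "
from plant import r
print(r.finish_job())"
```

```text
the job is handed in; nothing more can be done
None
```

The longer adapter lies flat in the tray, its head's collar is home again, and I touched nothing else; I handed the job in at about 16.6 s, and no verdict came back.

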